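Gauge a bushing and hold the right box open

ROBOT

A 6-joint arm with a two-finger parallel gripper is mounted at the origin on a cart in front of the work surface, level with it; the furniture and walls round the work are solid. World frame = base frame: x ahead of the robot, y to its left, z up, the work surface at z = 0. Lengths are in m, angles in degrees, forces in N, time in s.
With the tool pointing down it reaches from about 0.375 to 0.9 m from the base axis. Payload 3.1 kg.
Tool frame: the origin (TCP) lies at the very end of the fingers, on their centre line; the grasp point (between the pads) lies 19 mm behind it; z points along the fingers, y is the direction in which the jaws open and shut (so a half turn about z gives the same grasp; the last joint's range is limited). The gripper opens to 87 mm and grips with 3 to 60 N. Pads are 19 mm wide; open, the fingers measure 117 mm over their backs; the gripper's body (75 mm by 190 mm) begins 51 mm behind the grasp point.
Start: joints at [60.075, 30.224, 82.088, -0, 67.689, -10.227], TCP at [0.211, 0.588, 0.223] pointing down, gripper open.
Joint ranges: [-176.69, 176.69], [-43.24, 126.21], [12.49, 139.97], [-82, 262], [0, 151.66], [-163.58, 163.58]. Speed limits (degrees/s): [159.86, 159.86, 180, 180, 180, 180].

INTERFACE

Orientations are given as a 3x3 rotation matrix whose columns are the frame's x, y, z axes.
In Python, from rig import read_state, capture, hand_in gives the robot as it stands. The module is installed in compiled form; this text tells all that it offers.
- The arm moves only by the tool send_rows, never from a script. Its argument "moves" is one flat list of numbers, 7 for each row, row after row: the turn, a rotation vector about the world's x, y, z in degrees, then the shift along the world's x, y, z in cm, then the gripper's target within -1 to 1 (fully open at 1, half-way at 0, shut at -1). In form: [rx, ry, rz, tx, ty, tz, hand, rx, ry, rz, tx, ty, tz, hand, ...]. A call has 1 to 20 rows; each row shifts and turns the commanded pose from where the row before left it; what a row does not reach is not made up. A row lasts 1/10 s, in which the tool goes at most 50 mm and 8.59 degrees, less where a joint would pass 70% of its speed; a pose out of reach is approached as far as the arm can. A call with a gripper value outside its range is refused whole. The fingers move at their own pace and stop on an object; the grip force is fixed at half the most. Time passes only in rows, so rows that do not move let the fingers close. It gives the time, the measured TCP pose, the force and the opening at its end, in the units of the state.
- read_state(): the state, without advancing time (a new reading comes with each control period).
- capture(name): name is "scene" or "top" or "wrist"; returns a dict with "pixels" (420x560x3 uint8, red, green, blue), "vertical_fov" (degrees; the focal length in pixels is half the picture's height over the tangent of half this angle, whatever the lens; pixels are square), "cx", "cy" (the principal point, pixels), "dist" ([k1, k2, p1, p2, k3] as OpenCV has them; the pictures are not rectified), "rvec" (rotation vector, rad) and "tvec" (3), from world to camera coordinates, as OpenCV has them. Camera axes: x right, y down, z forward; pixel columns grow to the right and rows downward; lengths in m; the calibration is good to about 2 mm. A picture is of the moment at which its call begins. There is no depth.
- hand_in(): hands the job in, once; it reports no verdict.
The state is a dict: "time_s": time; "joint_positions": joint angles; "qvel": joint speeds; "tau": joint torques, N m; "position": TCP position; "tcp_rot": TCP orientation; "force": force on the tool from outside, world axes, zero at the start; "moment": the same for the moment, N m; "opening": opening from 0.0 (shut) to 1.0 (fully open).
Only numpy, scipy, OpenCV 4.12 (cv2) and the standard library are available. Lean on these libraries where they do the work, as an engineer would, in place of code of your own. Each camera call takes 0.05 s, during which the arm holds its last target.

TASK

Try the brass bushing from the orange pad on the gauge pin: lower it fully to the seat if it fits, or let it rest firmly on the pin's nose if it will not go on, then stand it back upright on the orange pad and let go of it. Then lift the lid of the box it belongs in (green if it fitted, red if it did not) by its tab and hold it open at about 60 degrees so that I can drop the bushing in: finish while still holding the lid there, because it falls shut when let go. Keep the other lid shut and leave the spare bushing on the grey pad and the tools alone.

Things in the scene. Friction and masses are not known exactly. Their poses are not given: they have to be found in the camera images.
- bushing_a: brass bushing standing upright, 30 outside diameter, 34 high, about 60 g; origin at the centre of its lower end, z along the bore. One of bushing_a and bushing_b has an 18.4 bore and slides right down the gauge pin, the other a 13 bore and stops on the pin's tapered nose; outside they are alike, and either may be the one on the orange pad (sizes in mm)
- bushing_b: brass bushing standing upright, 30 outside diameter, 34 high, about 60 g; origin at the centre of its lower end, z along the bore. One of bushing_a and bushing_b has an 18.4 bore and slides right down the gauge pin, the other a 13 bore and stops on the pin's tapered nose; outside they are alike, and either may be the one on the orange pad (sizes in mm)
- gauge: fixed steel gauge: foot disc 56 diameter 10 high, on it a seat disc 38 diameter up to 14, from it an upright pin 16 in diameter; origin under its centre on the worktop (sizes in mm)
- gauge_seat (a point): centre of the gauge's seat face, on the pin axis, 14 above the worktop; a bushing that fits comes to rest here with its lower end (sizes in mm)
- gauge_tip (a point): top of the gauge pin, 40 above the seat (54 above the worktop); the top 6 taper from 16 to 10 diameter. A bushing too small stops with its lower end about 37 above the seat (sizes in mm)
- orange_pad: orange pad 70x70x4, fixed; origin at the centre of its underside. The bushing to be tested stands on it and goes back to it (sizes in mm)
- grey_pad: grey pad 70x70x4, fixed; origin at the centre of its underside. The spare bushing on it stays there (sizes in mm)
- accept_box: grey plastic small-parts box, 90 (x) x 90 (y) x 54 high, fixed; origin at the centre of its underside; its own -x side is the front (roughly toward the robot, within 0.25 rad), the lid is hinged along its +x rim. A shelf overhangs the rear of the worktop: its front edge is at x = 628, its underside 575 above the worktop, so the wrist must not lean back there. The green-lidded box of accepted bushings (sizes in mm)
- accept_lid (a joint): green lid of that box: hinge angle in rad, 0 = shut (level), grows as the front edge lifts, stop at 1.9; free hinge, no spring or friction to speak of: it falls shut by its weight (about 0.15 kg, at most 0.15 N m when level) if let go below about 1.5 rad. pi/3 (1.047) is 60 degrees (sizes in mm)
- accept_lid_hinge (a point): middle of the green lid's hinge line, 56 above the worktop; its y axis is the hinge axis, axes fixed to the box (sizes in mm)
- accept_lid_tab (a point): point in the green lid's finger tab where it is best pinched; the tab sticks straight out in front of the lid by 39 mm, 14 wide (y) and 10 thick, ridged at the outer end; this point is 13 mm from the tab's outer end, 120 from the hinge line, 57 above the worktop when shut. Axes as the lid's: x away from the tab's outer end toward the hinge, y along the hinge, z square to the lid. Nothing stands below the tab
- reject_box: grey plastic small-parts box, 90 (x) x 90 (y) x 54 high, fixed; origin at the centre of its underside; its own -x side is the front (roughly toward the robot, within 0.25 rad), the lid is hinged along its +x rim. A shelf overhangs the rear of the worktop: its front edge is at x = 628, its underside 575 above the worktop, so the wrist must not lean back there. The red-lidded box of rejected bushings (sizes in mm)
- reject_lid (a joint): red lid of that box: hinge angle in rad, 0 = shut (level), grows as the front edge lifts, stop at 1.9; free hinge, no spring or friction to speak of: it falls shut by its weight (about 0.15 kg, at most 0.15 N m when level) if let go below about 1.5 rad. pi/3 (1.047) is 60 degrees (sizes in mm)
- reject_lid_hinge (a point): middle of the red lid's hinge line, 56 above the worktop; its y axis is the hinge axis, axes fixed to the box (sizes in mm)
- reject_lid_tab (a point): point in the red lid's finger tab where it is best pinched; the tab sticks straight out in front of the lid by 39 mm, 14 wide (y) and 10 thick, ridged at the outer end; this point is 13 mm from the tab's outer end, 120 from the hinge line, 57 above the worktop when shut. Axes as the lid's: x away from the tab's outer end toward the hinge, y along the hinge, z square to the lid. Nothing stands below the tab
- spanner_8: small steel spanner lying flat, 124x21x6 mm; bystander, not to be disturbed; origin at the centre of its underside
- pliers_blue: blue-handled pliers lying flat, 146x49x12 mm; bystander, not to be disturbed; origin at the centre of its underside

How it is judged:
By the outcome, as a careful person would: the job done as asked, in the order asked, and still so for the second after the job is handed in, while the arm keeps its last pose, push and grip.
It also fails if it takes over 54 s, if anything falls off the work surface, if the arm or the gripper's body presses on something with over 40 N, if the wrist force passes 120 N, or if a joint passes its speed limit or range.

## Working session

There is one attempt and no reset: what is moved stays moved. The work goes in short steps, Python scripts to look and compute and a tool call to move; the robot and the scene stay as the last step left them, time stands still between calls to the robot, and variables do not carry over. Pictures are saved under pics/ and viewed, and the job is handed in when it is done.

Besides the shell and the picture viewer there is one more tool, called after ">>>" as name(argument=value, ...) on one line, values as JSON. send_rows: Moves the arm, as the interface text tells. Its arguments: {"type":"object","properties":{"moves":{"type":"array","items":{"type":"number"}}},"required":["moves"]}

```bash
mkdir -p pics; cat > h.py <<'E'
import numpy as np, cv2
from rig import read_state, capture, hand_in
def K(c):
    h=c["pixels"].shape[0]; f=h/2/np.tan(np.radians(c["vertical_fov"])/2)
    return np.array([[f,0,c["cx"]],[0,f,c["cy"]],[0,0,1.]])
def snap(name,fn):
    c=capture(name); cv2.imwrite("pics/"+fn+".png",c["pixels"][:,:,::-1])
    np.savez("pics/"+fn+".npz",**{k:np.array(v) for k,v in c.items()}); return c
def load(fn):
    d=np.load("pics/"+fn+".npz"); return {k:d[k] for k in d}
def ray(c,uv):
    R=cv2.Rodrigues(np.array(c["rvec"],float))[0]; t=np.array(c["tvec"],float).ravel()
    p=cv2.undistortPoints(np.array(uv,float).reshape(-1,1,2),K(c),np.array(c["dist"],float)).reshape(-1,2)
    d=np.c_[p,np.ones(len(p))]@R; return -R.T@t,d
def onz(c,uv,z):
    o,d=ray(c,uv); return o+d*((z-o[2])/d[:,2])[:,None]
def proj(c,P):
    return cv2.projectPoints(np.array(P,float).reshape(-1,1,3),np.array(c["rvec"],float),np.array(c["tvec"],float),K(c),np.array(c["dist"],float))[0].reshape(-1,2)
def tri(cs,uvs):
    A=np.zeros((3,3));b=np.zeros(3)
    for c,uv in zip(cs,uvs):
        o,d=ray(c,[uv]); d=d[0]/np.linalg.norm(d[0]); M=np.eye(3)-np.outer(d,d); A+=M;b+=M@o
    return np.linalg.solve(A,b)
E
python3 - <<'E'
from h import *
for n in("scene","top","wrist"):
    c=snap(n,n+"0"); R=cv2.Rodrigues(np.array(c["rvec"],float))[0]; print(n,-R.T@np.array(c["tvec"]).ravel(),R[2],c["vertical_fov"])
s=read_state(); print(s)
E
```

```text
scene [ 0.00485934 -0.62913473  0.89324401] [ 0.41701813  0.53461609 -0.73503845] 52.95782186086798
top [ 0.20976757 -0.03705629  1.49814447] [ 0.17923886 -0.00150709 -0.98380443] 51.60113449745698
wrist [0.14256031 0.61176297 0.38407751] [ 0.2463147  -0.09099122 -0.96490915] 58.37891770351847
{'time_s': 0.15, 'joint_positions': array([ 6.00751563e+01,  3.02683721e+01,  8.21380816e+01, -4.35608471e-04,
        6.76915670e+01, -1.02253367e+01]), 'qvel': array([-0.02980764, -0.09129791, -0.26856485,  0.01142817, -0.01451729,
        0.00488665]), 'tau': array([ 5.00475035e-04, -4.40428233e+01, -1.76841903e+01,  6.33527571e-02,
        5.52406744e-02, -7.51770699e-05]), 'position': array([0.21034962, 0.58794383, 0.22178685]), 'tcp_rot': array([[-9.41474294e-01,  3.37083721e-01, -8.47351892e-04],
       [ 3.37084656e-01,  9.41473168e-01, -1.48621219e-03],
       [ 2.96781133e-04, -1.68485990e-03, -9.99998537e-01]]), 'force': array([-0.23712671,  0.24165178, -0.2816865 ]), 'moment': array([ 0.00465407, -0.00284848, -0.0390914 ]), 'opening': 1.002560705257679}
```

View pics/scene0.png

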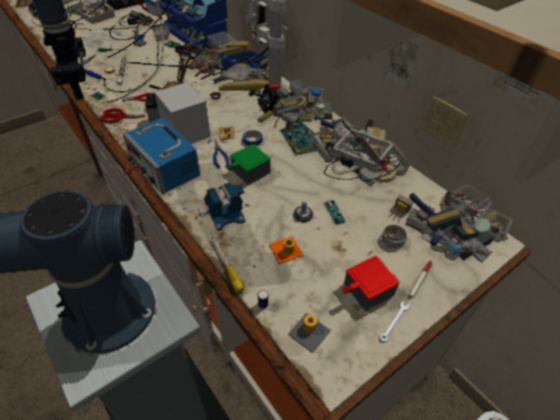

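View pics/top0.png

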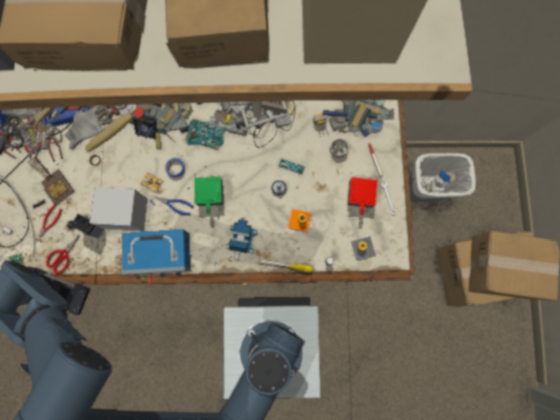

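View pics/wrist0.png

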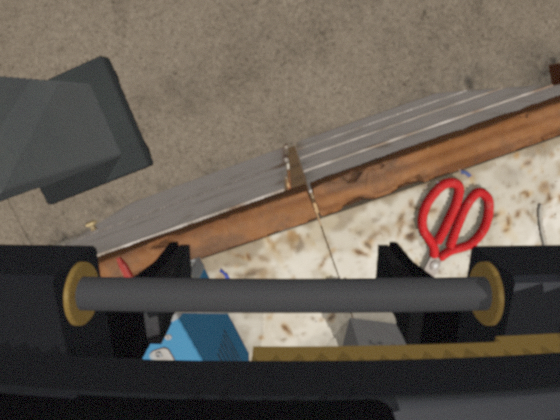

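The scene view shows the orange pad with its bushing at about (287,246), gauge (303,212), grey pad (311,325), green box (250,162) and red box (371,281). The top view shows the same things at (300,220), (279,187), (363,247), (208,192) and (363,192). The wrist camera doesn't see the work yet. I'll zoom in next.

```bash
python3 - <<'E'
from h import *
t=cv2.imread("pics/top0.png"); s=cv2.imread("pics/scene0.png")
cv2.imwrite("pics/topz.png",cv2.resize(t[160:280,180:400],None,fx=3.6,fy=3.6,interpolation=cv2.INTER_CUBIC)[:600,:800])
cv2.imwrite("pics/scz.png",cv2.resize(s[135:345,200:440],None,fx=2.8,fy=2.8,interpolation=cv2.INTER_CUBIC))
for n,im in(("top0",t),("scene0",s)):
    c=load(n); h=cv2.cvtColor(im,cv2.COLOR_BGR2HSV)
    for nm,lo,hi in(("green",(50,150,50),(75,255,255)),("red",(0,220,150),(4,255,255)),("orange",(7,220,180),(13,255,255)),("brass",(14,150,80),(24,255,255))):
        m=cv2.inRange(h,lo,hi); k,l,st,ce=cv2.connectedComponentsWithStats(m)
        for i in range(1,k):
            if st[i,4]>25: print(n,nm,st[i],ce[i].round(1),onz(c,[ce[i]],.056 if nm in("green","red") else .004)[0].round(3))
E
```

```text
top0 green [196 178  25  32 636] [208.  190.8] [0.542 0.206 0.056]
top0 red [350 179  26  29 580] [362.8 191.6] [ 0.53  -0.322  0.056]
top0 brass [289 210  22  21 328] [299.2 219.9] [ 0.444 -0.105  0.004]
top0 brass [358 242   8   8  52] [361.8 245.7] [ 0.35  -0.319  0.004]
top0 brass [271 274  13   7  35] [276.8 276.6] [ 0.25  -0.024  0.004]
scene0 green [228 144  41  27 591] [248.8 157.8] [0.539 0.206 0.056]
scene0 red [ 348  257   49   41 1118] [371.7 277.1] [ 0.529 -0.323  0.056]
scene0 orange [271 240  13  12  83] [277.2 245.7] [ 0.43  -0.083  0.004]
scene0 brass [223 128   9  10  35] [226.9 133.4] [0.585 0.409 0.004]
scene0 brass [398 201   9   6  26] [401.4 203.8] [ 0.816 -0.176  0.004]
scene0 brass [283 238  12  16  98] [288.8 243.2] [ 0.46  -0.095  0.004]
scene0 brass [226 265  18  24  78] [233.1 273.5] [ 0.288 -0.088  0.004]
scene0 brass [304 315  13  12 121] [309.8 320.7] [ 0.359 -0.303  0.004]
```

View pics/topz.png

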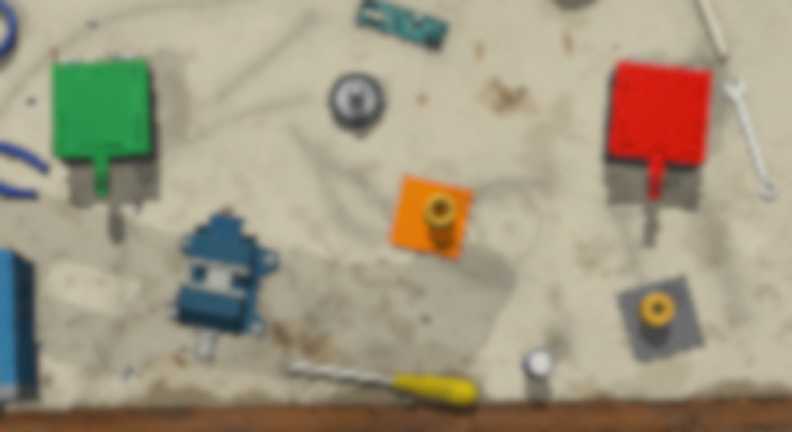

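View pics/scz.png

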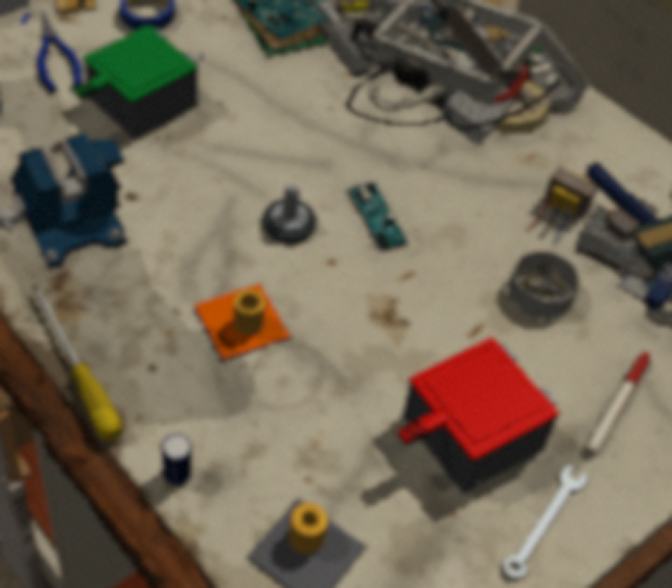

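```bash
python3 - <<'E'
from h import *
t=load("top0");s=load("scene0");w=load("wrist0")
st=read_state();R=st["tcp_rot"];p=st["position"]
print("tcp in wrist",proj(w,[p,p-R[:,2]*.019]))
Rw=cv2.Rodrigues(w["rvec"])[0]; print("cam in tool",R.T@(-Rw.T@w["tvec"].ravel()-p), "\n",(Rw@R))
# top zoom px -> orig
Z=lambda u,v:(180+u/3.6,160+v/3.6)
S=lambda u,v:(200+u/2.8,135+v/2.8)
print("bush",onz(t,[Z(441,209)],.038),onz(s,[S(249,298)],.038))
print("spare",onz(t,[Z(657,309)],.038),onz(s,[S(310,517)],.038))
print("gauge tip",tri([t,s],[Z(357,97),S(292,191)]),onz(t,[Z(357,97)],.054),onz(s,[S(292,191)],.054))
print("gtab end",onz(t,[Z(102,194)],.057),onz(s,[S(80,91)],.057))
print("rtab end",onz(t,[Z(654,197)],.057),onz(s,[S(404,436)],.057))
for n,cs in(("g",[(53,62),(150,60),(154,157),(57,160)]),("r",[(619,61),(712,71),(703,165),(606,158)])):
    print(n,onz(t,[Z(*q) for q in cs],.058).round(3).tolist())
print("vise, toolbox", onz(t,[Z(225,215),Z(220,330)],.08),onz(t,[(186,240),(186,268)],.12))
E
```

```text
tcp in wrist [[285.21969799 264.15914663]
 [285.3936237  282.62974158]]
cam in tool [ 0.07189912 -0.00069903 -0.16226838] 
 [[-4.08962222e-04  9.99999478e-01  9.36824310e-04]
 [-9.64834699e-01 -1.48329872e-04 -2.62857342e-01]
 [-2.62857066e-01 -1.01137932e-03  9.64834255e-01]]
bush [[ 0.44506695 -0.114835    0.038     ]] [[ 0.4466661  -0.11118712  0.038     ]]
spare [[ 0.34657347 -0.31525227  0.038     ]] [[ 0.34869449 -0.31505798  0.038     ]]
gauge tip [ 0.55389856 -0.03837026  0.05227841] [[ 0.55131916 -0.03714085  0.054     ]] [[ 0.55514593 -0.04046579  0.054     ]]
gtab end [[0.46150107 0.20340859 0.057     ]] [[0.46504696 0.20402853 0.057     ]]
rtab end [[ 0.44996349 -0.31395349  0.057     ]] [[ 0.45028312 -0.31218178  0.057     ]]
g [[0.59, 0.252, 0.058], [0.59, 0.159, 0.058], [0.496, 0.155, 0.058], [0.495, 0.246, 0.058]]
r [[0.582, -0.287, 0.058], [0.57, -0.376, 0.058], [0.48, -0.362, 0.058], [0.488, -0.27, 0.058]]
vise, toolbox [[0.43602728 0.08589499 0.08      ]
 [0.33045923 0.09063586 0.08      ]] [[0.36686823 0.26375727 0.12      ]
 [0.27772508 0.26210857 0.12      ]]
```

>>> send_rows(moves=[0, 0, 1.1, 1.9, -3.7, 2, 1, 0, 0, 1.1, 1.9, -3.7, 2, 1, 0, 0, 1.1, 1.9, -3.7, 2, 1, 0, 0, 1.1, 1.9, -3.7, 2, 1, 0, 0, 1.1, 1.95, -3.7, 0, 1, 0, 0, 1.1, 1.95, -3.7, 0, 1, 0, 0, 1.1, 1.95, -3.7, 0, 1, 0, 0, 1.1, 1.95, -3.7, 0, 1, 0, 0, 1.1, 1.95, -3.7, 0, 1, 0, 0, 1.1, 1.95, -3.7, 0, 1, 0, 0, 1.1, 1.95, -3.7, 0, 1, 0, 0, 1.1, 1.95, -3.7, 0, 1, 0, 0, 1.1, 1.95, -3.7, 0, 1, 0, 0, 1.1, 1.95, -3.7, 0, 1, 0, 0, 1.1, 1.95, -3.7, -1, 1, 0, 0, 1.1, 1.95, -3.7, -1, 1, 0, 0, 1.1, 1.95, -3.8, -1, 1, 0, 0, 1, 1.95, -3.8, -1, 1, 0, 0, 0, 0, 0, 0, 1])

```text
time_s: 2.05
position: [0.5615, -0.0845, 0.2607]
tcp_rot: [[-1.0, 0.005, -0.0], [0.005, 1.0, -0.002], [0.0, -0.002, -1.0]]
force: [-0.0, 0.1, 0.0]
opening: 0.998
```

```bash
python3 - <<'E'
from h import *
snap("wrist","w1"); s=read_state(); print(s["time_s"],s["position"],s["tcp_rot"],s["joint_positions"])
E
```

```text
2.1 [ 0.55998361 -0.08184469  0.26117833] [[-9.99990909e-01  3.85904319e-03 -1.81371702e-03]
 [ 3.85802597e-03  9.99992399e-01  5.64010307e-04]
 [ 1.81587977e-03  5.57007812e-04 -9.99998196e-01]] [-1.96238728e+01  2.31957072e+01  8.80047639e+01 -4.78228729e-03
  6.89082645e+01 -1.09401069e+02]
```

View pics/w1.png

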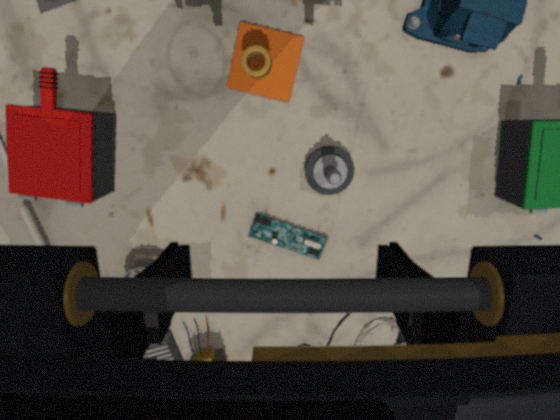

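The wrist view shows the bushing at (256,61) on the orange pad, the gauge at (330,170), the whole red lid with its tab at (48,90), and the edge of the green lid. I'll measure these more closely.

```bash
python3 - <<'E'
from h import *
im=cv2.imread("pics/w1.png")
a=cv2.resize(im[10:115,215:315],None,fx=4,fy=4,interpolation=cv2.INTER_CUBIC)
b=cv2.resize(im[130:210,290:370],None,fx=5,fy=5,interpolation=cv2.INTER_CUBIC)
o=np.zeros((420,800,3),np.uint8);o[:420,:400]=a;o[:400,400:]=b
cv2.imwrite("pics/w1z.png",o)
c=load("w1");h=cv2.cvtColor(im,cv2.COLOR_BGR2HSV)
for nm,lo,hi in(("green",(50,130,40),(75,255,255)),("red",(0,200,90),(4,255,255)),("orange",(6,180,110),(14,255,255)),("brass",(15,90,50),(28,255,255))):
    m=cv2.inRange(h,lo,hi); k,l,st,ce=cv2.connectedComponentsWithStats(m)
    for i in range(1,k):
        if st[i,4]>60: print(nm,st[i],ce[i].round(1))
E
```

```text
green [ 522  120   38   89 2876] [542.8 165.9]
red [41 68 13 15 95] [46.9 75.1]
red [   7   87   85  115 6678] [ 49.7 150.4]
orange [ 228   22   75   79 3012] [268.1  63.7]
brass [240  44  32  35 661] [255.7  60.7]
brass [190 167  14  12  64] [197.9 171.4]
brass [ 63 262  34  63 925] [ 75.4 293.3]
brass [471 262  34  63 921] [491.2 293.2]
brass [ 252  334  308   27 4368] [414.9 349.7]
brass [192 347  24  15 231] [204.9 354.9]
```

View pics/w1z.png

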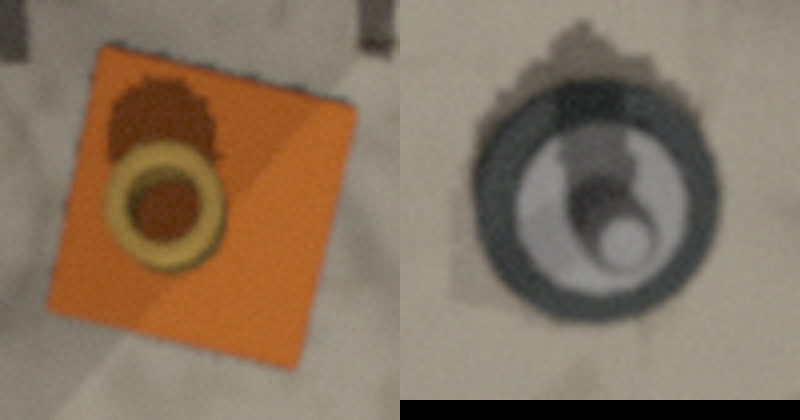

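```bash
python3 - <<'E'
from h import *
c=load("w1")
print("bush",onz(c,[(256.3,60.8)],.038))
print("gauge tip/seat/foot",onz(c,[(335.6,178.4)],.054),onz(c,[(330.2,171.4)],.014),onz(c,[(329.3,170.3)],.010))
q=[(215+u/4,10+v/4) for u,v in[(102,46),(357,107),(297,369),(47,308)]]
P=onz(c,q,.004);print("pad",P.round(4).tolist(),P.mean(0))
im=cv2.imread("pics/w1.png");h=cv2.cvtColor(im,cv2.COLOR_BGR2HSV)
m=cv2.inRange(h,(0,180,60),(6,255,255));m[:, 150:]=0
k,l,st,ce=cv2.connectedComponentsWithStats(m);i=1+st[1:,4].argmax();print(st[i])
o=cv2.resize(im[60:215,0:125],None,fx=3.8,fy=3.8,interpolation=cv2.INTER_CUBIC);cv2.imwrite("pics/w1r.png",o)
E
```

```text
bush [[ 0.44664622 -0.11145675  0.038     ]]
gauge tip/seat/foot [[ 0.56042466 -0.03349714  0.054     ]] [[ 0.56026283 -0.03418025  0.014     ]] [[ 0.55971557 -0.03472385  0.01      ]]
pad [[0.4031, -0.1296, 0.004], [0.4189, -0.0632, 0.004], [0.4861, -0.0791, 0.004], [0.4695, -0.1462, 0.004]] [ 0.44439169 -0.10451335  0.004     ]
[   7   68   86  134 7449]
```

View pics/w1r.png

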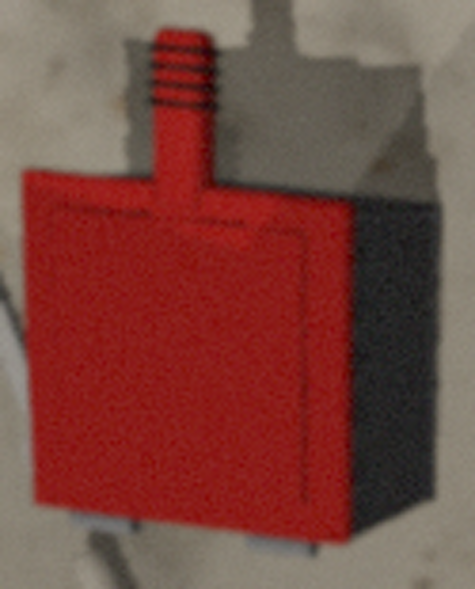

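>>> send_rows(moves=[0, 0, 0, -2.3, -0.6, -3.4, 1, 0, 0, 0, -2.3, -0.6, -3.4, 1, 0, 0, 0, -2.3, -0.6, -3.4, 1, 0, 0, 0, -2.3, -0.6, -3.4, 1, 0, 0, 0, -2.1, -0.7, -3.4, 1, 0, 0, 0, 0, 0, 0, 1, 0, 0, 0, 0, 0, 0, 1])

```text
time_s: 2.8
position: [0.4469, -0.11, 0.0929]
tcp_rot: [[-1.0, 0.0, -0.0], [0.0, 1.0, 0.0], [0.0, 0.0, -1.0]]
force: [0.8, -1.0, 0.5]
opening: 0.999
```

```bash
python3 - <<'E'
from h import *
s=read_state(); print(s["time_s"],s["position"],s["tcp_rot"][:,2],s["force"])
snap("wrist","w2"); s=read_state(); print(s["time_s"],s["position"],s["tcp_rot"][:,2])
c=load("w2");print(proj(c,[s["position"],[.4466,-.1115,.038]]))
E
```

```text
2.8 [ 0.44690353 -0.1099933   0.09294468] [-5.94166795e-05  4.06970930e-04 -9.99999915e-01] [ 0.77299788 -0.96270126  0.4894097 ]
2.85 [ 0.44849016 -0.11066937  0.09373338] [ 0.00305972 -0.00129678 -0.99999448]
[[283.36746277 268.29976888]
 [282.04534783 227.05304938]]
```

View pics/w2.png

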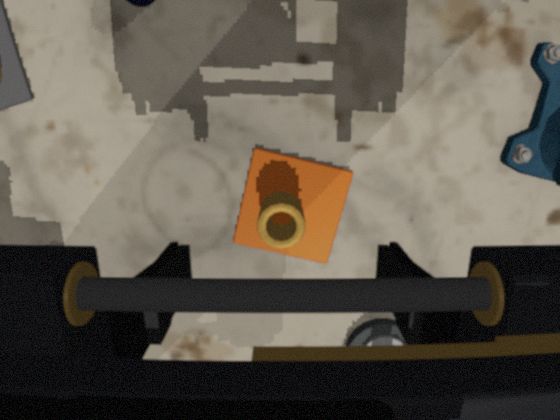

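>>> send_rows(moves=[0, 0, 0, 0, -0.05, -3, 1, 0, 0, 0, 0, 0, -3, 1, 0, 0, 0, 0, 0, -1.5, 1, 0, 0, 0, 0, 0, -0.6, 1, 0, 0, 0, 0, 0, 0, -1, 0, 0, 0, 0, 0, 0, -1, 0, 0, 0, 0, 0, 0, -1, 0, 0, 0, 0, 0, 0, -1, 0, 0, 0, 0, 0, 0, -1, 0, 0, 0, 0, 0, 0, -1, 0, 0, 0, 0, 0, 0, -1])

```text
time_s: 3.95
position: [0.4466, -0.1111, 0.0117]
tcp_rot: [[-1.0, 0.0, 0.0], [0.0, 1.0, -0.0], [-0.0, -0.0, -1.0]]
force: [-0.3, -1.2, 0.4]
opening: 0.451
```

>>> send_rows(moves=[0, 0, 0, 0, 0, 0, -1, 0, 0, 0, 0, 0, 0, -1, 0, 0, 0, 0, 0, 0, -1, 0, 0, 0, 0, 0, 0, -1])

```text
time_s: 4.35
position: [0.4466, -0.1111, 0.0115]
tcp_rot: [[-1.0, -0.0, -0.0], [-0.0, 1.0, 0.0], [0.0, 0.0, -1.0]]
force: [0.6, 0.1, 1.0]
opening: 0.327
```

>>> send_rows(moves=[0, 0, 0, 0, 0, 1, -1, 0, 0, 0, 0, 0, 3, -1, 0, 0, 0, 0, 0, 4, -1, 0, 0, 0, 1, 0.7, 1, -1, 0, 0, 0, 3, 2, 0, -1, 0, 0, 0, 3, 2, 0, -1, 0, 0, 0, 3, 2, 0, -1, 0, 0, 0, 1.3, 1, 0, -1, 0, 0, 0, 0, 0, 0, -1, 0, 0, 0, 0, 0, 0, -1])

```text
time_s: 5.35
position: [0.5586, -0.0338, 0.1016]
tcp_rot: [[-1.0, -0.001, -0.002], [-0.001, 1.0, 0.0], [0.002, 0.0, -1.0]]
force: [0.3, 0.2, -0.6]
opening: 0.331
```

```bash
python3 - <<'E'
from h import *
s=read_state(); print(s["time_s"],s["position"],s["tcp_rot"][:,2],s["force"],s["opening"])
snap("wrist","w3");snap("scene","s3");snap("top","t3")
a=cv2.imread("pics/s3.png")[160:260,240:360];b=cv2.imread("pics/t3.png")[150:250,230:330]
a=cv2.resize(a,None,fx=3.3,fy=3.3,interpolation=cv2.INTER_CUBIC);b=cv2.resize(b,None,fx=3.3,fy=3.3,interpolation=cv2.INTER_CUBIC)
cv2.imwrite("pics/st3.png",np.hstack([a,b]))
E
```

```text
5.35 [ 0.55859724 -0.03380622  0.10164044] [-1.51272926e-03  5.07619353e-05 -9.99998855e-01] [ 0.29818828  0.21383748 -0.55283934] 0.3311851024373116
```

View pics/w3.png

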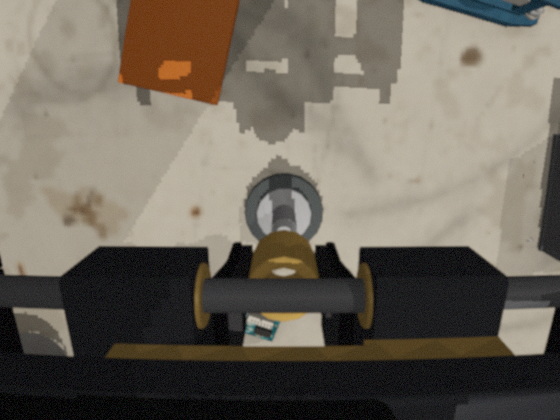

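View pics/st3.png

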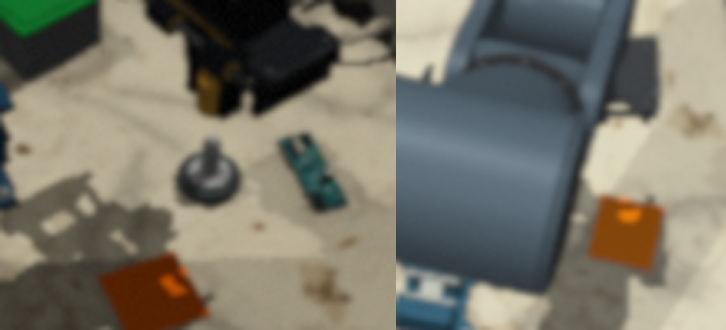

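The bushing is held above the gauge. In the wrist view the foot disc is centred near (283.5,211) and lines up with the bushing at column 284. I'll check the position from this image.

```bash
python3 - <<'E'
from h import *
c=load("w3"); im=cv2.imread("pics/w3.png")
cv2.imwrite("pics/w3z.png",cv2.resize(im[150:340,220:350],None,fx=3.1,fy=3.1,interpolation=cv2.INTER_CUBIC))
th=np.linspace(0,2*np.pi,24,endpoint=False)
for n,r,z in(("foot",.028,.01),("seat",.019,.014),("tip",.005,.054)):
    p=proj(c,np.c_[.56+r*np.cos(th),-.0341+r*np.sin(th),np.full(24,z)]);print(n,p.min(0),p.max(0))
p=proj(c,np.c_[.5586+.015*np.cos(th),-.0338+.015*np.sin(th),np.full(24,.0936)]);print("bushbottom",p.min(0),p.max(0))
p=proj(c,np.c_[.5586+.015*np.cos(th),-.0338+.015*np.sin(th),np.full(24,.1276)]);print("bushtop",p.min(0),p.max(0))
E
```

```text
foot [244.22389921 173.89401355] [323.75388285 250.38542358]
seat [256.59580046 187.99263139] [311.39006327 240.60743464]
tip [275.58277243 225.78632161] [292.51103435 241.79811169]
bushbottom [254.05518802 228.70104657] [315.42299302 285.62189959]
bushtop [247.70748498 256.24651558] [322.22264336 323.29318885]
```

View pics/w3z.png

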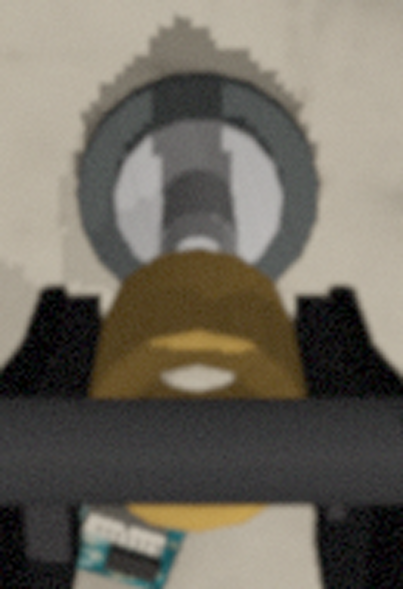

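>>> send_rows(moves=[0, 0, 0, 0, 0, -2, -1, 0, 0, 0, 0, 0, -1.8, -1, 0, 0, 0, 0, 0, -0.3, -1, 0, 0, 0, 0, 0, -0.3, -1, 0, 0, 0, 0, 0, -0.2, -1, 0, 0, 0, 0, 0, -0.2, -1, 0, 0, 0, 0, 0, 0, -1])

```text
time_s: 6.2
position: [0.5598, -0.0342, 0.0539]
tcp_rot: [[-1.0, 0.0, 0.0], [0.0, 1.0, -0.0], [-0.0, -0.0, -1.0]]
force: [-0.4, 0.6, 0.1]
opening: 0.329
```

No force with the lower end already below the nose stop height, so it's going on. Continuing down to the seat.

>>> send_rows(moves=[0, 0, 0, 0, 0, -0.5, -1, 0, 0, 0, 0, 0, -0.7, -1, 0, 0, 0, 0, 0, -0.7, -1, 0, 0, 0, 0, 0, -0.7, -1, 0, 0, 0, 0, 0, -0.3, -1, 0, 0, 0, 0, 0, -0.2, -1, 0, 0, 0, 0, 0, -0.1, -1, 0, 0, 0, 0, 0, 0, -1])

```text
time_s: 7.0
position: [0.5596, -0.0341, 0.0216]
tcp_rot: [[-1.0, -0.0, -0.0], [-0.0, 1.0, -0.0], [0.0, -0.0, -1.0]]
force: [0.7, 0.1, -1.0]
opening: 0.327
```

>>> send_rows(moves=[0, 0, 0, 0, 0, -0.06, -1, 0, 0, 0, 0, 0, -0.06, -1, 0, 0, 0, 0, 0, 0, -1])

```text
time_s: 7.3
position: [0.5597, -0.0341, 0.0215]
tcp_rot: [[-1.0, -0.0, 0.001], [-0.0, 1.0, -0.0], [-0.001, -0.0, -1.0]]
force: [-2.2, 0.8, 7.5]
opening: 0.327
```

```bash
python3 - <<'E'
from h import *
s=read_state(); print(s["time_s"],s["position"],s["force"],s["opening"])
snap("scene","s4");snap("wrist","w4")
a=cv2.resize(cv2.imread("pics/s4.png")[170:250,260:350],None,fx=4,fy=4,interpolation=cv2.INTER_CUBIC)
b=cv2.resize(cv2.imread("pics/w4.png")[160:340,210:360],None,fx=320/180,fy=320/180)
cv2.imwrite("pics/sw4.png",np.hstack([a,b]))
E
```

```text
7.3 [ 0.559704   -0.03410581  0.02152183] [-2.23394303  0.81994786  7.4847132 ] 0.32655346203925684
```

View pics/sw4.png

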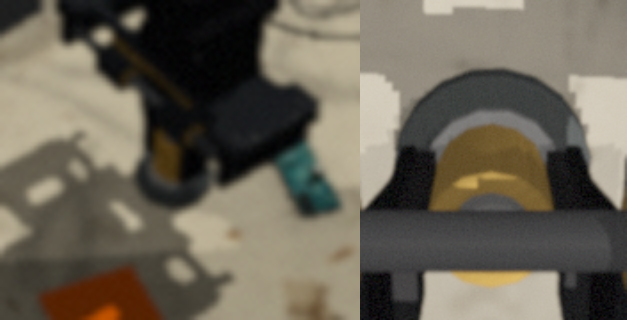

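The bushing is fully seated: contact force is 7.5 N at TCP z 21.5 mm, and the pin shows inside the bore. It fits, so the green box is the right one. I'll take the bushing back to the pad.

>>> send_rows(moves=[0, 0, 0, 0, 0, 1, -1, 0, 0, 0, 0, 0, 2.5, -1, 0, 0, 0, 0, 0, 3, -1, 0, 0, 0, 0, 0, 1.5, -1, 0, 0, 0, -1.5, -1, 0, -1, 0, 0, 0, -3, -1.8, 0, -1, 0, 0, 0, -3, -1.8, 0, -1, 0, 0, 0, -3, -1.8, 0, -1, 0, 0, 0, -1.05, -0.6, 0, -1, 0, 0, 0, 0, 0, -2, -1, 0, 0, 0, 0, 0, -3, -1, 0, 0, 0, 0, 0, -2.2, -1, 0, 0, 0, 0, 0, -0.9, -1, 0, 0, 0, 0, 0, -0.4, -1, 0, 0, 0, 0, 0, -0.2, -1, 0, 0, 0, 0, 0, -0.15, -1, 0, 0, 0, 0, 0, 0, -1])

```text
time_s: 9.1
position: [0.4446, -0.1042, 0.0124]
tcp_rot: [[-1.0, -0.0, 0.001], [-0.0, 1.0, -0.001], [-0.001, -0.001, -1.0]]
force: [-0.3, 0.3, -0.1]
opening: 0.327
```

>>> send_rows(moves=[0, 0, 0, 0, 0, -0.06, -1, 0, 0, 0, 0, 0, 0, -1])

```text
time_s: 9.3
position: [0.4444, -0.1042, 0.0117]
tcp_rot: [[-1.0, -0.0, 0.001], [-0.0, 1.0, -0.0], [-0.001, -0.0, -1.0]]
force: [-0.1, -0.3, -1.0]
opening: 0.325
```

>>> send_rows(moves=[0, 0, 0, 0, 0, -0.04, -1, 0, 0, 0, 0, 0, 0, -1, 0, 0, 0, 0, 0, 0, 0.4, 0, 0, 0, 0, 0, 0, 0.4, 0, 0, 0, 0, 0, 0, 0.4, 0, 0, 0, 0, 0, 0, 0.4, 0, 0, 0, 0, 0, 0, 0.4, 0, 0, 0, 0, 0, 0, 0.4])

```text
time_s: 10.1
position: [0.4441, -0.1041, 0.0108]
tcp_rot: [[-1.0, 0.0, -0.0], [0.0, 1.0, 0.0], [0.0, 0.0, -1.0]]
force: [0.5, -0.3, 0.3]
opening: 0.686
```

>>> send_rows(moves=[0, 0, 0, 0, 0, 1, 0.4, 0, 0, 0, 0, 0, 3, 0.4, 0, 0, 0, 0, 0, 4, 0.4, 0, 0, 0, 3, 2, 4, 0.4, 0, 0, 0, 4, 2.5, 1.2, 0.4, 0, 0, 0, 4, 2.9, 0.8, 0.4, 0, 0, 0, 1, 4.5, 0.5, 0.4, 0, 0, 0, 0, 5, 0, 0.4, 0, 0, 0, 0, 5, 0, 0.4, 0, 0, 0, 0, 4.5, 0, 0.4, 0, 0, 0, 0, 2, 0, 0.4, 0, 0, 0, 0, 0, 0, 0.4])

```text
time_s: 11.3
position: [0.5611, 0.1816, 0.1536]
tcp_rot: [[-1.0, -0.005, 0.0], [-0.005, 1.0, 0.001], [-0.0, 0.001, -1.0]]
force: [-0.7, -1.1, -0.1]
opening: 0.702
```

```bash
python3 - <<'E'
from h import *
s=read_state(); print(s["time_s"],s["position"],s["joint_positions"],s["force"])
snap("wrist","w5");snap("scene","s5");snap("top","t5")
s=cv2.imread("pics/s5.png")
cv2.imwrite("pics/s5z.png",cv2.resize(s[110:310,120:330],None,fx=3,fy=3,interpolation=cv2.INTER_CUBIC))
E
```

```text
11.3 [0.56108475 0.18156716 0.15358839] [ 7.06505399e+00  3.24416835e+01  9.10681131e+01  3.98843119e-02
  5.64666693e+01 -8.32270056e+01] [-0.70331365 -1.07124918 -0.07832205]
```

View pics/w5.png

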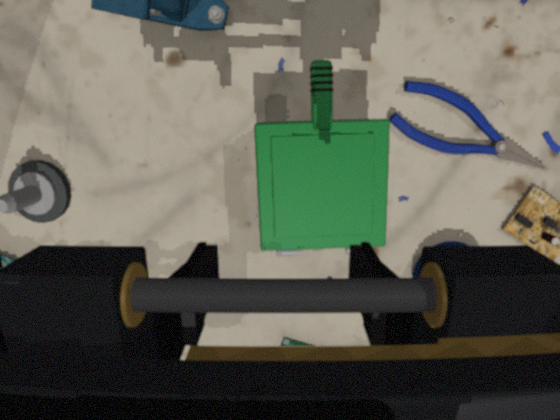

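View pics/s5z.png

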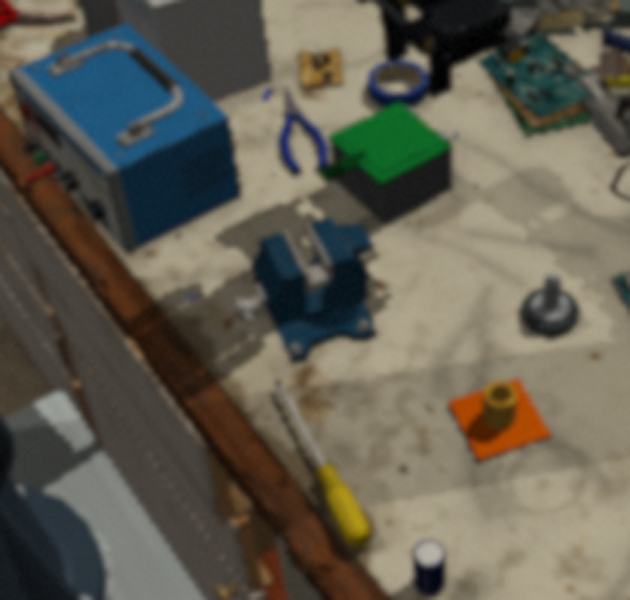

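The bushing stands upright on the orange pad. The wrist view shows the whole green lid, with its corners near (257,123), (388,120), (385,246), (263,249) and the tab end at (321,62). Measuring the tab and the obstacle heights next.

```bash
python3 - <<'E'
from h import *
c=load("w5");t=load("top0");s=load("scene0")
im=cv2.imread("pics/w5.png");h=cv2.cvtColor(im,cv2.COLOR_BGR2HSV)
m=cv2.inRange(h,(50,130,30),(80,255,255));m[:,:250]=0;m[:,395:]=0
for r in (66,75,85,95,105,112,130,160,200,240):
    x=np.where(m[r])[0]; print(r,x.min(),x.max(),onz(c,[((x.min()+x.max())/2,r)],.061 if r<118 else .060)[0].round(4))
x=np.where(m[:,321])[0];print("col321",x.min(),x.max(),onz(c,[(321,x.min()),(321,x.max())],.060))
print(onz(c,[(257,123),(388,120),(385,246),(263,249)],.060))
S=lambda u,v:(120+u/3,110+v/3)
Z=lambda u,v:(180+u/3.6,160+v/3.6)
# vise: rear jaw corner near green box, front jaw
print("vise jaw r top",tri([s,t],[S(372,240),Z(262,255)]))
for z in(.06,.08,.1): print(z,onz(s,[S(372,240),S(258,265),S(345,228)],z).round(3).tolist(),onz(t,[Z(180,300),Z(225,215),Z(275,260),Z(250,330)],z).round(3).tolist())
print("toolbox corner",tri([s,t],[S(222,118),(187,231)]),tri([s,t],[S(123,183),(188,262)]))
w=load("w1");print("vise w1 pts",[onz(w,[(523,20),(480,48),(405,25)],z).round(3).tolist() for z in(.01,.08)])
E
```

```text
66 312 329 [0.464  0.2044 0.061 ]Traceback (most recent call last):
  File "<stdin>", line 6, in <module>
    return umr_minimum(a, axis, None, out, keepdims, initial, where)
ValueError: zero-size array to reduction operation minimum which has no identity
```

```bash
python3 - <<'E'
from h import *
c=load("w5");t=load("top0");s=load("scene0")
im=cv2.imread("pics/w5.png");h=cv2.cvtColor(im,cv2.COLOR_BGR2HSV)
m=cv2.inRange(h,(45,90,20),(85,255,255));m[:,:250]=0;m[:,395:]=0
for r in (62,66,85,100,112,130,160,200,240):
    x=np.where(m[r])[0]
    if len(x): print(r,x.min(),x.max(),onz(c,[((x.min()+x.max())/2,r)],.061 if r<118 else .060)[0].round(4))
x=np.where(m[:,321])[0];print("col321",x.min(),x.max(),onz(c,[(321,x.min()),(321,x.max())],.060))
print(onz(c,[(257,123),(388,120),(385,246),(263,249)],.060))
S=lambda u,v:(120+u/3,110+v/3)
Z=lambda u,v:(180+u/3.6,160+v/3.6)
print("vise jaw r top",tri([s,t],[S(372,240),Z(262,255)]))
for z in(.06,.08,.1): print(z,onz(s,[S(372,240),S(258,265),S(345,228)],z).round(3).tolist(),onz(t,[Z(180,300),Z(225,215),Z(275,260),Z(250,330)],z).round(3).tolist())
print("toolbox corner",tri([s,t],[S(222,118),(187,231)]),tri([s,t],[S(123,183),(188,262)]))
E
python3 - <<'E'
import cv2,numpy as np
a=cv2.imread("pics/t5.png")[195:280,110:290];b=cv2.imread("pics/top0.png")[195:280,110:290]
f=lambda q:cv2.resize(q,None,fx=3.4,fy=3.4,interpolation=cv2.INTER_CUBIC)
cv2.imwrite("pics/tv.png",np.vstack([f(a),f(b)]))
E
```

```text
62 313 329 [0.4615 0.2047 0.061 ]
66 312 330 [0.4639 0.2048 0.061 ]
85 312 330 [0.4759 0.205  0.061 ]
100 312 331 [0.4854 0.2056 0.061 ]
112 312 331 [0.4932 0.2058 0.061 ]
130 255 388 [0.505  0.2062 0.06  ]
160 257 387 [0.5253 0.2071 0.06  ]
200 259 385 [0.5535 0.208  0.06  ]
240 261 384 [0.5833 0.2093 0.06  ]
col321 61 247 [[0.46072998 0.20478123 0.06      ]
 [0.58876118 0.20839933 0.06      ]]
[[0.50058913 0.1629953  0.06      ]
 [0.49785853 0.25083942 0.06      ]
 [0.58794801 0.25537036 0.06      ]
 [0.59048794 0.16615787 0.06      ]]
vise jaw r top [0.40294423 0.04444053 0.12328252]
0.06 [[0.447, 0.095, 0.06], [0.345, 0.13, 0.06], [0.436, 0.124, 0.06]] [[0.36, 0.129, 0.06], [0.439, 0.088, 0.06], [0.396, 0.041, 0.06], [0.332, 0.065, 0.06]]
0.08 [[0.437, 0.078, 0.08], [0.337, 0.112, 0.08], [0.425, 0.106, 0.08]] [[0.358, 0.127, 0.08], [0.436, 0.086, 0.08], [0.394, 0.04, 0.08], [0.33, 0.063, 0.08]]
0.1 [[0.426, 0.061, 0.1], [0.328, 0.094, 0.1], [0.415, 0.088, 0.1]] [[0.356, 0.125, 0.1], [0.433, 0.084, 0.1], [0.391, 0.039, 0.1], [0.328, 0.062, 0.1]]
toolbox corner [0.39322845 0.26122107 0.12326815] [0.29102258 0.26377091 0.09434869]
```

View pics/tv.png

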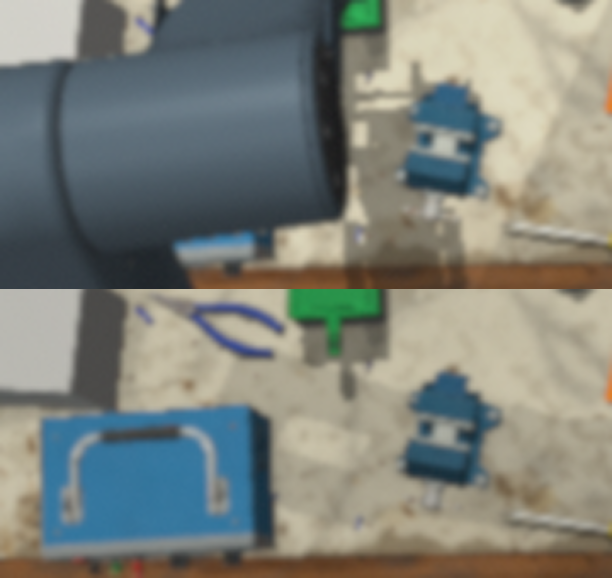

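>>> send_rows(moves=[0, 0, 1.7, -0.5, 0, 0, -0.2, 0.17, -5, 0, -2.2, 0.5, -0.5, -0.2, 0.17, -5, 0, -2.2, 0.5, -0.5, -0.2, 0.17, -5, 0, -2.2, 0.5, -0.5, -0.2, 0.17, -5, 0, -2.2, 0.4, -0.5, -0.2, 0.17, -5, 0, -2.1, 0.4, -0.5, -0.2, 0, 0, 0, 0, 0, 0, -0.2, 0, 0, 0, 0, 0, 0, -0.2])

```text
time_s: 12.25
position: [0.4644, 0.1922, 0.1316]
tcp_rot: [[-0.925, -0.019, 0.38], [-0.024, 1.0, -0.009], [-0.38, -0.017, -0.925]]
force: [0.4, -0.4, 0.4]
opening: 0.398
```

```bash
python3 - <<'E'
from h import *
s=read_state(); print(s["time_s"],s["position"],s["joint_positions"],s["force"],s["opening"]);print(s["tcp_rot"])
snap("wrist","w6");snap("scene","s6");s=read_state();print(s["position"])
im=cv2.imread("pics/s6.png")
a=cv2.resize(im[110:230,150:330],None,fx=3.1,fy=3.1,interpolation=cv2.INTER_CUBIC)
cv2.imwrite("pics/s6z.png",a)
E
```

```text
12.25 [0.46437887 0.19222236 0.13156304] [ 13.09377037  26.0591334  119.83546789 -23.90599998  13.53868757
 -55.90878368] [ 0.36249956 -0.44040253  0.38402115] 0.3978697957958401
[[-0.92485687 -0.01875602  0.37985258]
 [-0.02398949  0.99967126 -0.00904821]
 [-0.379558   -0.01748077 -0.92500278]]
[0.46575573 0.19247523 0.13188104]
```

View pics/s6z.png

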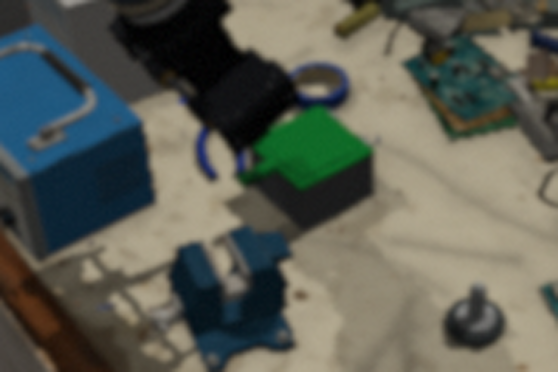

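View pics/w6.png

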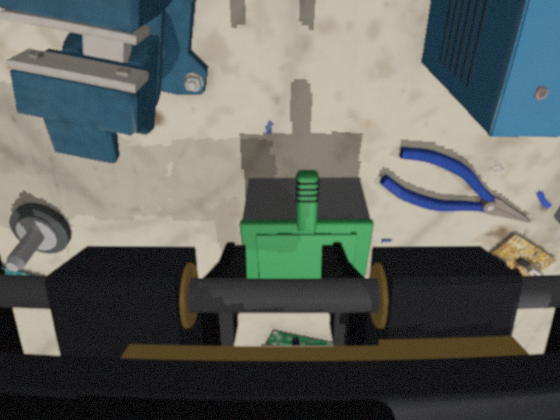

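```bash
cat > fk.py <<'E'
import numpy as np
from scipy.optimize import least_squares
# r,z,J2,J3 (tool down)
D=[(np.hypot(.211,.588),.223,30.224,82.088),(np.hypot(.55998,.0818),.2612,23.1957,88.0048),(np.hypot(.56108,.18157),.15359,32.4417,91.068)]
def f(p):
    a2,a3,b,h=p;o=[]
    for r,z,j2,j3 in D:
        s=np.radians(j2+j3);j2=np.radians(j2)
        o+=[a2*np.sin(j2)+a3*np.sin(s)+b*np.cos(s)-r,h+a2*np.cos(j2)+a3*np.cos(s)-b*np.sin(s)-z]
    return o
q=least_squares(f,[.45,.4,.0,.1]);print(q.x,np.array(q.fun).round(4))
E
python3 fk.py
```

```text
[ 0.5895277   0.39925451  0.10792476 -0.03472187] [ 0.0004  0.0002 -0.0005  0.0009 -0.0002 -0.0012]
```

```bash
cat > fk.py <<'E'
import numpy as np
from scipy.spatial.transform import Rotation as Ro
from scipy.optimize import least_squares
D=[([60.075,30.224,82.088,0,67.689,-10.227],[.211,.588,.223]),([-19.624,23.1957,88.0048,0,68.908,-109.4],[.55998,-.0818,.2612]),
([7.065,32.4417,91.068,.04,56.4667,-83.227],[.56108,.18157,.15359]),([13.0938,26.0591,119.8355,-23.906,13.5388,-55.9088],[.4644,.1922,.1316])]
A=lambda ax,d:Ro.from_euler(ax,d,degrees=True).as_matrix()
def fk(p,J,full=False):
    a2,b,a3,e,L,h,r0=p;j=J
    B=A('z',j[0]);F=A('y',j[1]+j[2]);W=A('z',j[3])@A('y',j[4])
    el=np.array([r0,0,h])+A('y',j[1])@[0,0,a2]; wc=el+F@[b,0,a3]
    t=wc+F@W@[e,0,L]
    return (B@t, B@F@W, B@wc, B@el) if full else B@t
if __name__=="__main__":
    R=fk(np.ones(7),D[3][0],True)[1];print("zt pred",R[:,2])
    q=least_squares(lambda p:np.concatenate([fk(p,J)-x for J,x in D]+[1e-3*(p[6:7])]),[.5,0,.4,.05,.25,.2,0]);print(q.x.round(4),q.fun.round(4));np.save("fk.npy",q.x)
E
python3 fk.py
```

```text
zt pred [ 0.37985112 -0.00904915 -0.92500337]
[ 0.4202 -0.0383  0.4293 -0.2591  0.2466  0.2409 -0.278 ] [ 0.0905 -0.0642  0.0068 -0.0323 -0.1064 -0.0007  0.0202 -0.1095 -0.0097
 -0.0006 -0.0035  0.0036 -0.0003]
```

```bash
python3 - <<'E'
s=open('fk.py').read()
s=s.replace("a2,b,a3,e,L,h,r0=p","a2,b,a3,e,L,h,r0,d1,d2=p").replace("[r0,0,h]","[r0,d1,h]").replace("@[e,0,L]","@[e,d2,L]").replace("np.ones(7)","np.ones(9)").replace("1e-3*(p[6:7])","3e-3*p[[1,3,6]]").replace(".25,.2,0]",".25,.2,0,.1,0]")
open('fk.py','w').write(s)
E
python3 fk.py
```

```text
zt pred [ 0.37985112 -0.00904915 -0.92500337]
[ 0.5868  0.1137  0.3923 -0.0159  0.3405  0.3104 -0.0161  0.0789  0.0319] [-0.0003  0.0002 -0.0002 -0.0001 -0.0002  0.0001 -0.0001 -0.0002  0.0001
  0.      0.     -0.      0.0003 -0.     -0.    ]
```

```bash
cat > ik.py <<'E'
from fk import *
p=np.load("fk.npy")
H=np.array([.5935,.2095,.056]);yaw=np.radians(2)
def target(th,phi):
    th=np.radians(th);f=np.radians(phi)
    c=np.array([-np.cos(th),0,np.sin(th)])*.12+np.array([0,0,.001])
    zt=np.array([np.sin(f),0,-np.cos(f)]);Z=Ro.from_euler('z',yaw).as_matrix()
    return H+Z@(c+.019*zt), Z@zt, Z@[0,1,0.]
def ik(x,zt,yt,g):
    def f(J):
        t,R,_,_=fk(p,np.r_[J,0],True);return np.r_[t-x,(R[:,2]-zt)*.3]
    q=least_squares(f,g,bounds=([-176,-43,12.5,-82,0],[176,126,140,262,151]),x_scale=10);return q
if __name__=="__main__":
    for th,ph in [(0,0),(0,5),(0,10),(0,15),(0,20),(60,0),(60,-10),(60,-20),(60,-30)]:
        x,zt,yt=target(th,ph)
        q=ik(x,zt,yt,[13,26,115,-10,30]);t,R,wc,el=fk(p,np.r_[q.x,0],True)
        print(th,ph,x.round(3),q.x.round(1),"err",q.cost.round(7),"wc",wc.round(3),"el",el.round(3))
E
python3 ik.py
```

```text
0 0 [0.474 0.205 0.038] [ 11.   39.3 105.6   0.   35.2] err 0.0 wc [0.464 0.171 0.378] el [0.334 0.146 0.765]
0 5 [0.475 0.205 0.038] [ 11.5  38.6 109.3  -1.8  27.2] err 0.0 wc [0.437 0.17  0.376] el [0.327 0.147 0.769]
0 10 [0.477 0.205 0.038] [ 12.   38.3 112.8  -5.3  19.1] err 0.0 wc [0.412 0.168 0.372] el [0.324 0.15  0.771]
0 15 [0.478 0.205 0.039] [ 12.4  38.5 115.8 -13.9  11.3] err 0.0 wc [0.39  0.167 0.367] el [0.324 0.152 0.77 ]
0 20 [0.48  0.206 0.039] [ 13.1  38.7 117.2 -40.3   5.9] err 0.0 wc [0.378 0.169 0.364] el [0.323 0.157 0.769]
60 0 [0.534 0.207 0.142] [10.1 32.3 94.1 -0.  53.6] err 0.0 wc [0.523 0.173 0.482] el [0.279 0.13  0.807]
60 -10 [0.53  0.207 0.142] [ 9.4 36.  86.3  1.4 67.6] err 0.0 wc [0.579 0.175 0.48 ] el [0.311 0.131 0.785]
60 -20 [0.527 0.207 0.143] [ 8.8 40.4 78.6  2.3 80.9] err 0.0 wc [0.633 0.178 0.467] el [0.348 0.134 0.757]
60 -30 [0.524 0.207 0.144] [ 8.3 45.5 70.9  3.1 93.5] err 0.0 wc [0.684 0.179 0.446] el [0.387 0.136 0.722]
```

>>> send_rows(moves=[-0.1, 3.5, 0, 0, 0.2, 0, -0.2, -0.1, 3.5, 0, 0, 0.3, -0.1, -0.2, -0.1, 3.5, 0, 0, 0.4, -0.2, -0.2, -0.1, 3.5, 0, 0, 0.4, -0.2, -0.2, 0, 0, 0, 0, 0, 0, -0.2, 0, 0, 0, 0, 0, 0, -0.2])

```text
time_s: 12.95
position: [0.4643, 0.2055, 0.1262]
tcp_rot: [[-0.989, -0.023, 0.145], [-0.026, 1.0, -0.015], [-0.145, -0.019, -0.989]]
force: [-0.5, 0.1, -0.2]
opening: 0.4
```

```bash
python3 - <<'E'
from h import *
s=read_state(); print(s["time_s"],s["position"],s["joint_positions"],s["force"],s["opening"]);print(s["tcp_rot"])
snap("wrist","w7");s=read_state();print(s["position"])
c=load("w7"); print(proj(c,[s["position"],[.4738,.205,.062],[.4607,.2046,.062]]))
E
```

```text
12.95 [0.4642751  0.20554142 0.12617527] [ 12.92411497  27.89066275 109.5047647   -4.7803766   34.73779437
 -74.73719815] [-0.45695748  0.1398279  -0.18788797] 0.4002039236414208
[[-0.98909636 -0.0231063   0.14544582]
 [-0.02560712  0.9995543  -0.01534525]
 [-0.14502643 -0.01890238 -0.98924721]]
[0.46319952 0.20539814 0.12595775]
[[284.51130199 262.23674243]
 [285.20199119 222.7309003 ]
 [285.07902602 203.70869989]]
```

View pics/w7.png

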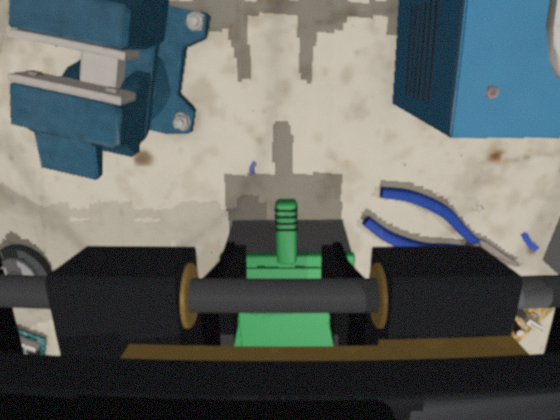

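>>> send_rows(moves=[0, 0, 0, 0.4, 0, -3, -0.2, 0, 0, 0, 0.4, 0, -3, -0.2, 0, 0, 0, 0.3, 0, -2, -0.2, 0, 0, 0, 0.1, 0, -0.8, -0.2, 0, 0, 0, 0, 0, 0, -0.2])

```text
time_s: 13.5
position: [0.4742, 0.2053, 0.0372]
tcp_rot: [[-0.99, -0.024, 0.141], [-0.026, 1.0, -0.016], [-0.141, -0.02, -0.99]]
force: [-0.1, -0.9, -0.1]
opening: 0.402
```

```bash
python3 - <<'E'
from h import *
s=read_state(); print(s["time_s"],s["position"],s["joint_positions"],s["force"],s["opening"]);print(s["tcp_rot"][:,2])
snap("wrist","w8");snap("scene","s8")
a=cv2.resize(cv2.imread("pics/s8.png")[120:200,190:290],None,fx=3.8,fy=3.8,interpolation=cv2.INTER_CUBIC)
b=cv2.resize(cv2.imread("pics/w8.png")[150:350,190:380],None,fx=304/200,fy=304/200)
cv2.imwrite("pics/sw8.png",np.hstack([a,b]))
E
```

```text
13.5 [0.47416539 0.2053403  0.03715578] [ 12.63676517  38.43611927 110.98848884  -6.91610669  22.99081195
 -72.61925116] [-0.14047142 -0.87054155 -0.13029288] 0.4017961019384962
[ 0.14146928 -0.01648258 -0.98980542]
```

View pics/sw8.png

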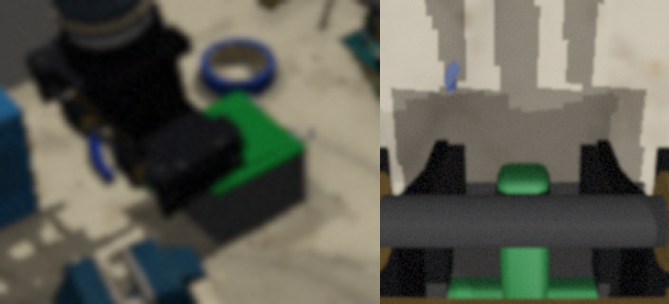

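The tab sits centred between the jaws, so I'm closing on it.

>>> send_rows(moves=[0, 0, 0, 0, 0, 0, -1, 0, 0, 0, 0, 0, 0, -1, 0, 0, 0, 0, 0, 0, -1, 0, 0, 0, 0, 0, 0, -1, 0, 0, 0, 0, 0, 0, -1, 0, 0, 0, 0, 0, 0, -1])

```text
time_s: 14.2
position: [0.4755, 0.2058, 0.0386]
tcp_rot: [[-0.989, -0.024, 0.145], [-0.027, 1.0, -0.016], [-0.144, -0.019, -0.989]]
force: [-1.4, 0.2, 5.6]
opening: 0.15
```

```bash
python3 - <<'E'
import numpy as np
def T(th):
    ph=np.radians(8.3-14.3*th/60);t=np.radians(th)
    return np.array([-12.07*np.cos(t)+1.9*np.sin(ph),12.07*np.sin(t)-1.9*np.cos(ph)])
for a in range(0,60,5): print(a,a+5,(T(a+5)-T(a)).round(2))
E
```

```text
0 5 [0.01 1.05]
5 10 [0.1  1.04]
10 15 [0.19 1.02]
15 20 [0.28 1.  ]
20 25 [0.36 0.97]
25 30 [0.45 0.93]
30 35 [0.53 0.89]
35 40 [0.6  0.84]
40 45 [0.67 0.78]
45 50 [0.74 0.71]
50 55 [0.8  0.64]
55 60 [0.85 0.57]
```

>>> send_rows(moves=[0, 0.6, 0, 0, 0, 0.52, -1, 0, 0.6, 0, 0, 0, 0.53, -1, 0, 0.6, 0, 0.05, 0, 0.52, -1, 0, 0.6, 0, 0.05, 0, 0.52, -1, 0, 1.2, 0, 0.2, 0, 1.02, -1, 0, 1.2, 0, 0.3, 0, 1, -1, 0, 0, 0, 0, 0, 0, -1])

```text
time_s: 14.9
position: [0.4816, 0.2061, 0.0802]
tcp_rot: [[-0.998, -0.025, 0.061], [-0.026, 1.0, -0.015], [-0.06, -0.017, -0.998]]
force: [0.5, 2.5, -2.0]
opening: 0.157
```

```bash
python3 - <<'E'
from h import *
s=read_state(); print(s["time_s"],s["position"],s["force"],s["moment"],s["opening"]);print(s["tcp_rot"])
snap("scene","s9");snap("wrist","w9")
a=cv2.resize(cv2.imread("pics/s9.png")[110:200,190:290],None,fx=3.8,fy=3.8,interpolation=cv2.INTER_CUBIC)
b=cv2.resize(cv2.imread("pics/w9.png")[150:350,190:380],None,fx=342/200,fy=342/200)
cv2.imwrite("pics/sw9.png",np.hstack([a,b]))
E
```

```text
14.9 [0.48156406 0.20606234 0.08015127] [ 0.52632704  2.46637799 -2.01671408] [0.61558366 0.07779179 0.25555082] 0.15731243228619515
[[-0.99784759 -0.02466041  0.06076221]
 [-0.02562066  0.99955806 -0.01507528]
 [-0.0603636  -0.0165996  -0.99803842]]
```

View pics/sw9.png

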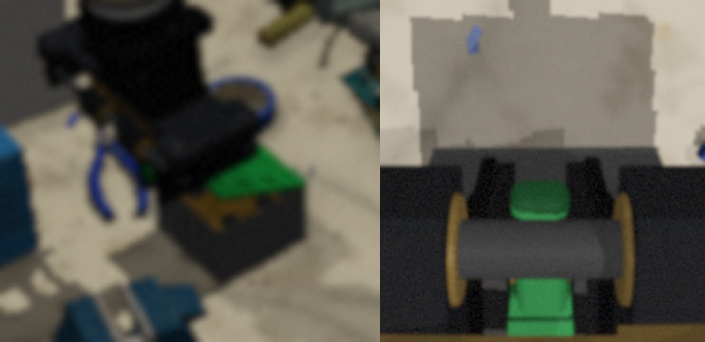

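>>> send_rows(moves=[0, 1.2, 0, 0.36, 0.02, 0.97, -1, 0, 1.2, 0, 0.45, 0.02, 0.93, -1, 0, 1.2, 0, 0.53, 0.02, 0.89, -1, 0, 1.2, 0, 0.6, 0.02, 0.84, -1, 0, 0, 0, 0, 0, 0, -1])

```text
time_s: 15.5
position: [0.5005, 0.2069, 0.1154]
tcp_rot: [[-0.999, -0.026, -0.024], [-0.026, 1.0, -0.015], [0.024, -0.014, -1.0]]
force: [-0.5, 3.8, -2.4]
opening: 0.155
```

>>> send_rows(moves=[0, 1.2, 0, 0.67, 0.04, 0.78, -1, 0, 1.2, 0, 0.74, 0.04, 0.71, -1, 0, 1.2, 0, 0.8, 0.04, 0.64, -1, 0, 1.2, 0, 0.85, 0.04, 0.57, -1, 0, 0, 0, 0, 0, 0, -1, 0, 0, 0, 0, 0, 0, -1])

```text
time_s: 16.1
position: [0.5298, 0.2082, 0.1415]
tcp_rot: [[-0.994, -0.028, -0.108], [-0.026, 1.0, -0.016], [0.108, -0.013, -0.994]]
force: [-0.7, 2.0, -1.4]
opening: 0.156
```

```bash
python3 - <<'E'
from h import *
s=read_state(); print(s["time_s"],s["position"],s["force"],s["moment"],s["opening"]);print(s["tcp_rot"][:,2])
g=s["position"]-.019*s["tcp_rot"][:,2];print(g,np.degrees(np.arctan2(g[2]-.056,.5935-g[0])),np.hypot(g[2]-.056,.5935-g[0]))
snap("scene","s10");snap("wrist","w10");snap("top","t10")
a=cv2.resize(cv2.imread("pics/s10.png")[100:200,190:290],None,fx=4.2,fy=4.2,interpolation=cv2.INTER_CUBIC)
b=cv2.resize(cv2.imread("pics/w10.png")[140:350,190:380],None,fx=2,fy=2)
cv2.imwrite("pics/sw10.png",np.hstack([a,b]))
E
```

```text
16.1 [0.52980552 0.20818482 0.14149046] [-0.71044502  1.96787049 -1.41753582] [0.7144137  0.13613864 0.11827745] 0.1560548986012991
[-0.10811224 -0.01576065 -0.99401375]
[0.53185965 0.20848428 0.16037672] 59.435748883208674 0.12121894349074835
```

View pics/sw10.png

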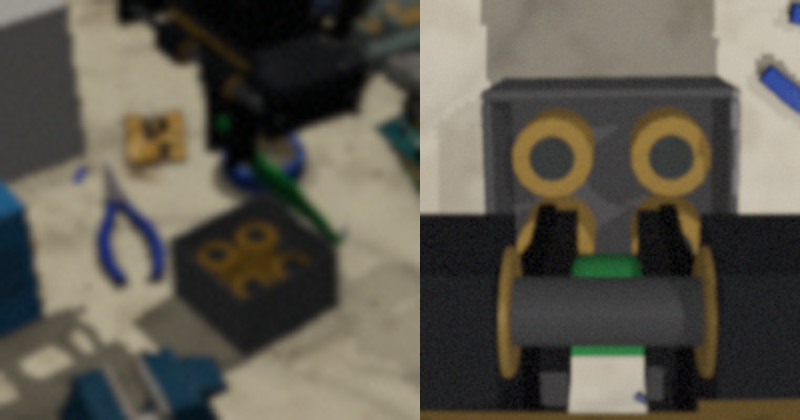

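View pics/s10.png

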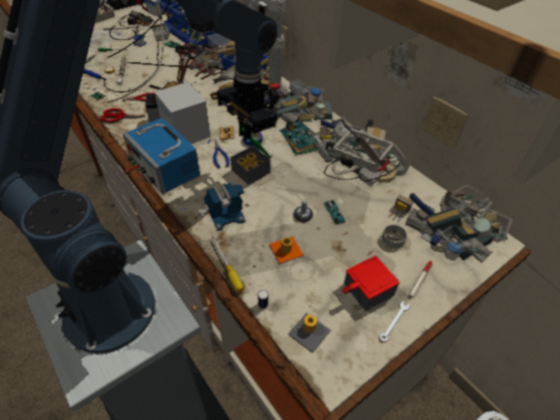

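The lid is open and the box is visible inside. In the zoomed scene view the lid's right edge runs from about (338,240) at the hinge to about (255,150). I'll cross-check the angle from that.

```bash
python3 - <<'E'
from h import *
c=load("s10");th0=np.radians(2)
h=np.array([.5935+.0016,.2095-.046,.058])
Z=lambda q:((q-[190,100])*4.2).round(0)
print("hinge corner",Z(proj(c,[h])))
for t in(50,55,60,65,70):
    t=np.radians(t);print(np.degrees(t),Z(proj(c,[h+r*np.array([-np.cos(t),-np.cos(t)*.035,np.sin(t)]) for r in(.06,.094)])))
im=cv2.imread("pics/s10.png")[110:175,225:285]
cv2.imwrite("pics/s10z.png",cv2.resize(im,None,fx=9,fy=9,interpolation=cv2.INTER_CUBIC))
E
```

```text
hinge corner [[344. 242.]]
50.0 [[301. 213.]
 [275. 196.]]
55.0 [[305. 208.]
 [282. 187.]]
59.99999999999999 [[310. 202.]
 [290. 178.]]
65.0 [[316. 197.]
 [299. 169.]]
70.0 [[321. 192.]
 [307. 161.]]
```

View pics/s10z.png

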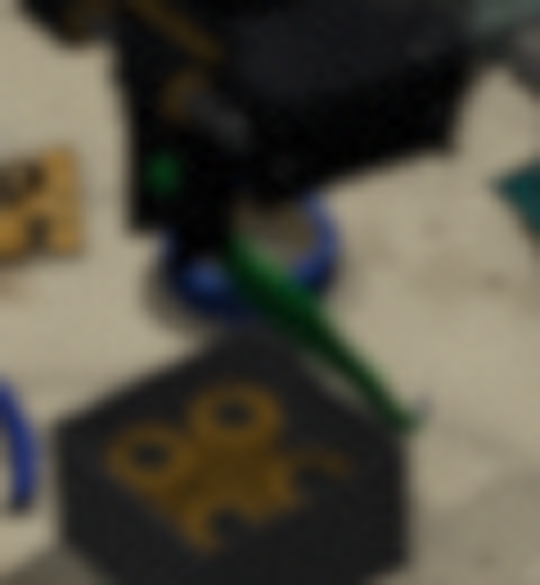

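The right-front lid corner is seen at about (310,295) in the 9× zoom. The prediction for 60° is (306,292), which agrees with the 59.4° I get from the gripper position. The bushing stands on the orange pad, the red lid is shut and the spare hasn't moved.

```bash
python3 -c "
from rig import *
s=read_state();print(s['position'],s['force'],s['opening']);print(hand_in())"
```

```text
[0.5302488  0.20819192 0.14176852] [-0.62599469  2.64147692 -2.986176  ] 0.1589896967055469
the job is handed in; nothing more can be done
None
```

The bushing from the orange pad fits the gauge pin, and the arm is now holding the green lid open at about 60° for you. I handed the job in at about 16 s of the 54 s allowed.

- **Gauge test:** the bushing slid past the pin's nose without any force. It stopped at the seat with 7.5 N of contact, at the seat's height, and the pin showed inside the bore.
- **Back on the pad:** I stood it upright near the centre of the orange pad and let go. The later scene picture showed it still standing there.
- **Green lid:** the gripper's position puts the lid at 59.4°. The lid corner in the scene picture agrees with 60° to within a few degrees. The grip is holding, and the force readings were about 4 N or less throughout the lift.
- **Everything else:** in the last pictures the red lid was shut and the spare bushing was on the grey pad. The spanner and pliers looked undisturbed.

**Change of plan:** I meant to tilt the tool 25° forward at the lid tab, but the wrist was close to a joint limit and fell short. I used about 8° instead, so the tab turned a little between the pads as the lid rose.

**Disagreement:** the tab's outer end measured about 2 mm differently in two wrist views. I adjusted the grasp for that, and the grip was not affected.

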